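# Empty the revolving mug stand and stow the jar in it

## Robot

A 7-joint arm with a two-finger parallel gripper is mounted at the origin on the work surface. World frame = base frame: x ahead of the robot, y to its left, z up, the work surface at z = 0. Lengths are in m, angles in rad, forces in N, time in s.
With the tool pointing down it reaches from about 0.4 to 0.9 m from the base axis. Payload 5.6 kg.
Tool frame: the origin (TCP) lies midway between the tips of the shut fingers; the grasp point (between the pads) lies 19 mm behind it; z points along the fingers, y is the line along which they close (so a half turn about z gives the same grasp; the last joint's range is limited). The gripper opens to 92 mm and grips with 3 to 60 N. Pads are 20 mm wide; open, the fingers measure 128 mm over their backs; the gripper's body (75 mm by 189 mm) begins 69 mm behind the grasp point.
Start: joints at [1.275, 0.468, -0.012, 1.603, 0.006, 1.071, -0.056], TCP at [0.163, -0.629, 0.19] pointing down, gripper open.
Joint ranges: [-2.53, 2.53], [-0.31, 2.02], [-1.57, 1.55], [0.28, 2.44], [-1.29, 4.43], [0.15, 1.84], [-2.92, 2.92]. Speed limits (rad/s): [2.57, 2.57, 3.14, 3.14, 3.14, 3.14, 3.14].

## Interface

Orientations are given as a 3x3 rotation matrix whose columns are the frame's x, y, z axes.
In Python, from station import env, effector, solver, viewer, workorder, search_frame, tip_of gives the robot as it stands. Calls block until the motion is done:
- env.reach(position, orientation): joint-space move of the TCP to a pose.
- env.movel(position, frame=None, rate=0.15): straight line of the TCP; frame=None keeps the orientation; rate is the mean speed in m/s.
- env.goto_joints(angles): joint-space move.
- effector.release() and effector.grasp(squeeze=None): open the fingers fully, or close them until they stop; squeeze is the grip in N (None keeps the last).
- env.pause(seconds).
- solver.inverse_kinematics(position, orientation): joint angles nearest the present ones, or None.
- env.sense(): the state.
- viewer.read_camera(name): name is "side" or "top"; returns (picture, depth): 400x640x3 uint8, red, green, blue; 400x640 float32, m along the optical axis (not along the pixel's ray), 0 where there is no reading.
- viewer.camera_info(name): a dict with "intrinsics" (3x3 intrinsics, pixels), "eye" and "rotation" of the camera in the world. Camera axes: x right, y up, looking along -z (the intrinsics and any distortion apply to the point x, -y, -z); pixel columns grow to the right and rows downward; lengths in m; the calibration is good to about 2 mm. A picture is of the moment at which its call begins. camera_info takes no time and is no camera call.
A pose or a line that the arm cannot do raises env.PlanningError and nothing moves.
- workorder.finish_job(): hands the job in; it is judged then, once.
Trained networks look in the newest picture that a camera, given by its name, has taken for a name from the list of things; names that differ only in an ending like _2 or _b are one class to them, and where a whole thing is asked for, a point or a joint stands for the part that bears it (a point fixed in the world has none). Each returns a list of dicts, best first, with "score" (0 to 1); they miss things now and then, are a little off and sometimes report something else, mostly with a low value. They report only what shows in the picture. A call takes as long as a camera call. They do not tell look-alikes from the thing itself.
- search_frame(camera, name): "at" ([x, y, z] in m, in world coordinates, good to about 4 mm: the middle of the surface that is visible of it).
- tip_of(camera, name): "at" ([x, y, z] in m, in world coordinates, good to about 4 mm: a listed point, or the origin of a listed thing).
The state is a dict: "t": time; "joint_positions": joint angles; "joint_velocities": joint speeds; "tau": joint torques, N m; "ee_pos": TCP position; "tcp_rot": TCP orientation; "wrist_force": force on the tool from outside, world axes, zero at the start; "moment": the same for the moment, N m; "gripper_width": finger opening in m; "grasp_force": force on a finger pad.
Only numpy, scipy, OpenCV 4.12 (cv2) and the standard library are available. Lean on these libraries where they do the work, as an engineer would, in place of code of your own. Each camera call takes 0.05 s, during which the arm holds its last target. There are 200 camera calls.

## Task

Take all the handled mugs off the revolving stand and stand each upright on the cork mat beside it, turning the stand by its knob, click by click, to bring each mug out from under the clear cover to the open front place. When the stand is empty, put the frosted jar upright on the pad at the open front place, let go, and then turn the stand on two clicks so that the jar is centred on the covered place at the back. Never tip a mug or the jar over, leave the other things where they are, and put right anything of the job that gets knocked aside.

Things in the scene. Friction and masses are not known exactly. Their poses are not given: they have to be found in the camera images.
- stand: fixed foot of the revolving mug stand. Origin: on the turning axis at counter height; -x points out of its open front, roughly to the robot (orange tab), z up. On it turns a white disc, 300 mm across, top 30 mm above the counter, with four round cork pads (80 mm across) centred 90 mm from the axis, 90 degrees apart.
- cover (a point): middle of the top of the clear flat cover over the stand, fixed to the foot: underside 150 mm, top 157 mm above the counter. In the stand's frame it spans x = -25 to 170 mm, y = -170 to 170 mm, so only the pad at the front is open from above. Two thin posts carry it at x = 165, y = -160 and 160 mm.
- turn (a joint): angle of the disc and its knob (rad), growing counterclockwise seen from above; 0 at the start. It turns either way without a stop within two turns and clicks into place at every multiple of pi/2, a pad then standing exactly at the front. The click takes about 0.25 N m to overcome, and past half way (pi/4) it pulls on to the next place by itself.
- knob_grip (a point): on the turning axis, 197 mm above the counter: where to grip the blue square turning knob, which stands above the clear cover and is rigidly joined to the disc. Knob 32 x 32 mm, from 173 to 215 mm above the counter; seen from above at turn = 0 its side faces look 45 degrees off the stand's x and y axes, and they turn with the disc.
- place_front (a point): centre of the open front place, at the level of the disc's top (30 mm above the counter); fixed to the stand's foot, does not turn
- place_left (a point): centre of the covered place on the stand's +y side, at disc top level; fixed to the foot, does not turn
- place_right (a point): centre of the covered place on the stand's -y side, at disc top level; fixed, does not turn
- place_back (a point): centre of the covered place at the stand's far side, at disc top level; fixed, does not turn
- mat: cork mat, 200 x 280 x 6 mm (x, y, z), fixed on the counter at the robot's left beside the stand. Origin: centre of its underside; its top is 6 mm higher.
- jar: frosted glass container with an aluminium twist cap (shut, leave it shut): round, 66 mm across, 75 mm tall, cap 60 mm across over the top 21 mm, thick heavy bottom, 0.2 to 0.4 kg. Origin: centre of its underside, z up. At the start it stands on the counter at the robot's right.
- mug_white: white mug with one handle, 64 mm across, 88 mm tall, wall 4 mm, on a heavy round foot 72 mm across and 10 mm high, 0.17 to 0.29 kg. Two or three of the four mugs are there, each on one of the disc's pads, handle outwards. Origin: centre of its underside, z up. Handle to its own -x: an upright strap 12 mm (radial) x 14 mm wide, 62 mm from the mug's axis, 18 to 80 mm above the underside, 24 mm clear of the wall.
- mug_blue: blue mug with one handle, 64 mm across, 88 mm tall, wall 4 mm, on a heavy round foot 72 mm across and 10 mm high, 0.17 to 0.29 kg. Two or three of the four mugs are there, each on one of the disc's pads, handle outwards. Origin: centre of its underside, z up. Handle to its own -x: an upright strap 12 mm (radial) x 14 mm wide, 62 mm from the mug's axis, 18 to 80 mm above the underside, 24 mm clear of the wall.
- mug_red: red mug with one handle, 64 mm across, 88 mm tall, wall 4 mm, on a heavy round foot 72 mm across and 10 mm high, 0.17 to 0.29 kg. Two or three of the four mugs are there, each on one of the disc's pads, handle outwards. Origin: centre of its underside, z up. Handle to its own -x: an upright strap 12 mm (radial) x 14 mm wide, 62 mm from the mug's axis, 18 to 80 mm above the underside, 24 mm clear of the wall.
- mug_green: green mug with one handle, 64 mm across, 88 mm tall, wall 4 mm, on a heavy round foot 72 mm across and 10 mm high, 0.17 to 0.29 kg. Two or three of the four mugs are there, each on one of the disc's pads, handle outwards. Origin: centre of its underside, z up. Handle to its own -x: an upright strap 12 mm (radial) x 14 mm wide, 62 mm from the mug's axis, 18 to 80 mm above the underside, 24 mm clear of the wall.
- hairbrush: purple plastic hairbrush, about 200 mm long, lying on the counter in front of the stand; not part of the job. Origin: about the centre of its underside.
- clip: green plastic hair clip, 85 mm long, lying on the counter; not part of the job. Origin: about the centre of its underside.
- tumbler: white ceramic tumbler without handle, 72 mm across, 100 mm tall, on the counter; not part of the job. Origin: about the centre of its underside.
- shaver: aluminium shaving handle, 140 mm long, lying on the counter; not part of the job. Origin: about the centre of its underside.
- soapdish: blue ceramic soap dish, 120 x 85 x 20 mm; not part of the job. Origin: about the centre of its underside.
- lotion: yellow lotion bottle, 56 mm across, 150 mm tall; not part of the job. Origin: about the centre of its underside.
Mind the look-alikes: they are no part of the job. What is shaped like the jar but orange is not meant.

How it is judged:
On the way, in this order (a step that is already met when the one before it is completed fails the run):
1. every mug that is there stands upright on the cork mat, let go (x of mug_white in the frame of mat between -0.09 and 0.09 m and y of mug_white in the frame of mat between -0.13 and 0.13 m and z of mug_white in the frame of mat between 0 and 0.012 m and angle between each of mug_white, mug_blue, mug_red, mug_green's own z axis and vertical below 0.12 rad and contact force between the fingers and mug_white below 0.5 N and linear speed of each of mug_white, mug_blue, mug_red, mug_green below 0.03 m/s and x of mug_blue in the frame of mat between -0.09 and 0.09 m and y of mug_blue in the frame of mat between -0.13 and 0.13 m and z of mug_blue in the frame of mat between 0 and 0.012 m and contact force between the fingers and mug_blue below 0.5 N and x of mug_red in the frame of mat between -0.09 and 0.09 m and y of mug_red in the frame of mat between -0.13 and 0.13 m and z of mug_red in the frame of mat between 0 and 0.012 m and contact force between the fingers and mug_red below 0.5 N and x of mug_green in the frame of mat between -0.09 and 0.09 m and y of mug_green in the frame of mat between -0.13 and 0.13 m and z of mug_green in the frame of mat between 0 and 0.012 m and contact force between the fingers and mug_green below 0.5 N), for 0.2 s.
2. then the jar stands upright on the pad at the open front place, let go (angle between jar's own z axis and vertical below 0.12 rad and contact force between the fingers and jar below 0.5 N and linear speed of jar below 0.03 m/s and height (world z) of jar between 0.025 and 0.038 m and horizontal distance between jar and place_front below 0.022 m), for 0.2 s.
3. then the stand has been turned so that the jar is at the covered back place (angle between jar's own z axis and vertical below 0.12 rad and contact force between the fingers and jar below 0.5 N and linear speed of jar below 0.03 m/s and height (world z) of jar between 0.025 and 0.038 m and horizontal distance between jar and place_back below 0.022 m), for 0.2 s.
At the end, for the whole second after the job is handed in: every mug that is there stands upright (within 0.12 rad) on the cork mat, its centre within the mat by 10 mm (|x| < 90, |y| < 130 mm in the mat's frame), and the jar stands upright on the disc within 22 mm of the centre of the covered back place; all released and at rest (all of step 1 and all of step 3 and angular speed of jar below 0.1 rad/s); the robot touches nothing.
It fails at once if a mug or the jar is tipped over (more than 0.8 rad) (angle between any of mug_white, mug_blue, mug_red, mug_green, jar's own z axis and vertical above 0.8 rad).
It fails at once if one of the other things is moved by more than 40 mm (distance of any of hairbrush, clip, tumbler, shaver, soapdish, lotion from where it was at the start of the episode above 0.04 m).
Of mug_white, mug_blue, mug_red, mug_green only 2 to 3 are there at a start; the rules pass over those that are not, and their reading is None.
At some moment in a run one of mug_white, mug_blue, mug_red, mug_green, jar may be knocked a few centimetres aside while the robot is not near it.
It also fails if it takes over 210 s, if anything falls off the work surface, if the arm or the gripper's body presses on something with over 40 N, if the wrist force passes 120 N, or if a joint passes its speed limit or range.

## Working session

There is one attempt and no reset: what is moved stays moved. The work goes in short steps, each a Python script; the robot and the scene stay as the last script left them, time stands still between calls to the robot, and variables do not carry over. Pictures are saved under pics/ and viewed, at most 14 in all, crops included, and the job is handed in when it is done.

```bash
ls; mkdir -p pics; python3 - <<'E'
from station import *
import cv2
for c in("top","side"):
    p,d=viewer.read_camera(c); cv2.imwrite(f"pics/{c}0.png",p[:,:,::-1])
    i=viewer.camera_info(c); print(c,i)
    for n in ["stand","cover","knob_grip","place_front","place_left","place_back","place_right","mat","jar","mug_white","mug_blue","mug_red","mug_green"]:
        try: print(n,[(r['at'],r['score']) for r in tip_of(c,n)][:3])
        except Exception as e: print(n,e)
print(env.sense())
E
```

```text
pics
top {'intrinsics': array([[416.84600674,   0.        , 324.5354696 ],
       [  0.        , 416.84600674, 194.82613337],
       [  0.        ,   0.        ,   1.        ]]), 'eye': array([ 0.38374795, -0.05488202,  1.24415086]), 'rotation': array([[ 0.02682405,  0.98426151, -0.17467043],
       [-0.99923155,  0.03139617,  0.02346479],
       [ 0.02857947,  0.17390678,  0.98434732]])}
stand [([0.631, -0.1051, -0.003], 0.74)]
cover [([0.7083, -0.1213, 0.1581], 0.88)]
knob_grip [([0.6355, -0.1042, 0.2002], 0.76)]
place_front [([0.5459, -0.0914, 0.0249], 0.67)]
place_left [([0.6496, -0.0154, 0.0271], 0.86)]
place_back [([0.7227, -0.1181, 0.0348], 0.58)]
place_right [([0.6184, -0.1938, 0.03], 0.77), ([0.3772, 0.1048, 0.0031], 0.64)]
mat [([0.5068, 0.3264, 0.0001], 0.75), ([0.7064, -0.1176, 0.1562], 0.75)]
jar [([0.4995, -0.4599, -0.0018], 0.83), ([0.4796, -0.349, 0.0011], 0.73)]
mug_white [([0.5525, -0.0915, 0.0296], 0.89)]
mug_blue []
mug_red [([0.7071, 0.3324, -0.006], 0.21)]
mug_green [([0.652, -0.0194, 0.0267], 0.71)]
side {'intrinsics': array([[442.22490801,   0.        , 315.09
[... 1211 characters left out ...]
[-7.89233866e-05, -2.90538774e-03, -3.44248871e-04,  1.02977458e-03,
        1.71399520e-03,  1.19274516e-03, -5.18502217e-04]), 'tau': array([ 4.17618012e-04, -5.20414925e+01, -1.23754801e-02, -2.44050318e+01,
       -5.66647458e-02,  1.12943491e-02,  2.60773777e-05]), 'ee_pos': array([ 0.16252886, -0.62935457,  0.19018873]), 'tcp_rot': array([[ 9.68234024e-01,  2.50045740e-01, -5.84316477e-05],
       [ 2.50045739e-01, -9.68234025e-01, -2.85226314e-05],
       [-6.37074719e-05,  1.30059977e-05, -9.99999998e-01]]), 'wrist_force': array([ 0.28454538, -0.15819631,  0.18985191]), 'moment': array([ 0.06062589, -0.02879402, -0.0525561 ]), 'grasp_force': 0.0, 'gripper_width': 0.09210612002513278}
```

View pics/top0.png

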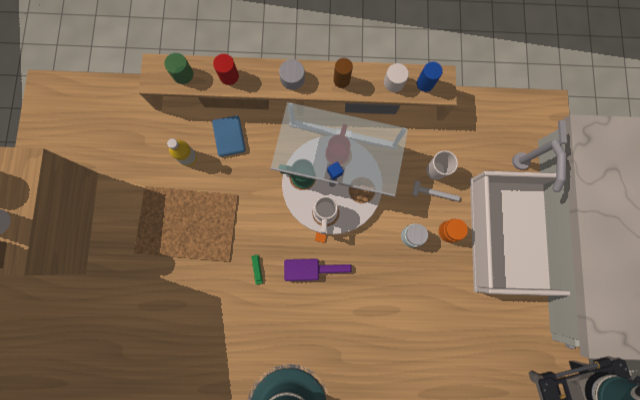

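View pics/side0.png

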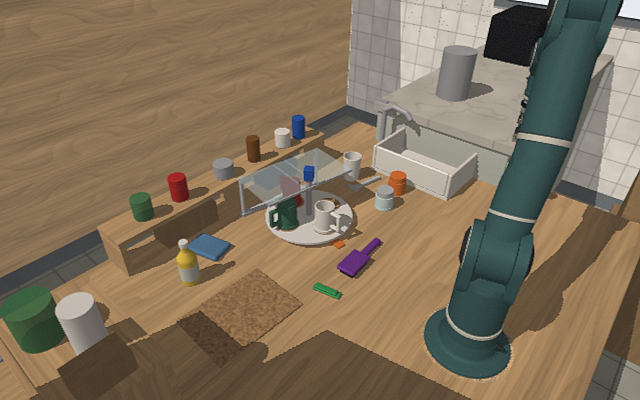

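The top view shows the white mug at the front (325,210), green on the left (302,173), red at the back (338,150) and an empty right pad (362,190). The frosted jar is at (415,236), the orange look-alike at (454,231) and the mat around (187,224). Next I'll fit the stand and mat frames.

```bash
cat > h.py <<'E'
from station import *
import numpy as np, cv2
def cloud(c):
    p,d=viewer.read_camera(c); i=viewer.camera_info(c); K=i['intrinsics']
    v,u=np.mgrid[:400,:640]
    P=np.stack([(u-K[0,2])/K[0,0]*d,-(v-K[1,2])/K[1,1]*d,-d],-1)@i['rotation'].T+i['eye']
    P[d==0]=np.nan
    return p,P
def find(name,near=None,n=2,r=.06):
    a=[]
    for _ in range(n):
        for c in("top","side"):
            viewer.read_camera(c)
            for t in tip_of(c,name):
                if t['score']>.4 and (near is None or np.linalg.norm(np.array(t['at'])[:2]-near)<r): a.append(t['at']); break
    return np.array(a)
def R(psi): # tool down, closing axis y at heading psi
    y=np.array([np.cos(psi),np.sin(psi),0]); z=np.array([0,0,-1.]); return np.stack([np.cross(y,z),y,z],1)
def turns(pos,psi): # IK over both half-turns
    return [(k,solver.inverse_kinematics(np.array(pos),R(psi+k*np.pi))) for k in(0,1)]
E
python3 - <<'E'
from h import *
from scipy.optimize import least_squares
ref={"stand":(0,0),"cover":(.0725,0),"knob_grip":(0,0),"place_front":(-.09,0),"place_left":(0,.09),"place_back":(.09,0),"place_right":(0,-.09)}
L=[];W=[]
for n,l in ref.items():
    for a in find(n): L.append(l);W.append(a[:2])
L=np.array(L);W=np.array(W)
f=lambda p:(np.stack([p[0]+np.cos(p[2])*L[:,0]-np.sin(p[2])*L[:,1],p[1]+np.sin(p[2])*L[:,0]+np.cos(p[2])*L[:,1]],1)-W).ravel()
s=least_squares(f,[.634,-.105,-.16],loss='soft_l1',f_scale=.005); print("stand",s.x,np.abs(s.fun).max())
m=find("mat",(.505,.323)); print("mat",m.mean(0))
for n in("mug_white","mug_green","mug_red"): print(n,find(n,n=1))
print("jar",find("jar",(.481,-.347),r=.04).round(4))
for n in("hairbrush","clip","tumbler","shaver","soapdish","lotion"): print(n,find(n,n=1).round(3).tolist())
for c in("top","side"):
    p,P=cloud(c)
    k=(abs(P[...,0]-.505)<.17)&(abs(P[...,1]-.32)<.22)&(P[...,2]>-.02)&(P[...,2]<.02)
    hsv=cv2.cvtColor(p,cv2.COLOR_RGB2HSV)
    for tag,kk in(("z",k&(P[...,2]>.0035)),):
        kk=cv2.morphologyEx(kk.astype(np.uint8),cv2.MORPH_OPEN,np.ones((3,3)))>0
        print(c,tag,kk.sum(),cv2.minAreaRect(P[kk][:,:2].astype(np.float32)))
    cv2.imwrite(f"pics/m_{c}.png",kk.astype(np.uint8)*255)
E
```

```text
stand [ 0.63348965 -0.10537747 -0.17817144] 0.41759777444795
mat [ 5.06175e-01  3.24225e-01 -1.00000e-04]
mug_white [[ 0.5527 -0.0894  0.0301]
 [ 0.5533 -0.0864  0.0258]]
mug_green [[ 0.6486 -0.0185  0.0273]
 [ 0.6537 -0.0185  0.0328]]
mug_red [[ 0.7238 -0.1172  0.0318]]
jar [[ 4.822e-01 -3.491e-01  1.000e-04]
 [ 4.833e-01 -3.447e-01  6.000e-04]
 [ 4.814e-01 -3.497e-01 -3.300e-03]
 [ 4.837e-01 -3.440e-01  4.000e-04]]
hairbrush [[0.383, -0.062, 0.0], [0.381, -0.064, -0.002]]
clip [[0.377, 0.105, 0.001], [0.376, 0.107, 0.002]]
tumbler [[0.69, -0.423, -0.0], [0.692, -0.424, -0.001]]
shaver [[0.384, -0.06, -0.001], [0.616, -0.434, 0.0]]
soapdish [[0.776, 0.212, -0.001], [0.775, 0.214, -0.005]]
lotion [[0.709, 0.333, -0.001], [0.707, 0.335, -0.002]]
top z 4860 ((0.4793385863304138, 0.276111900806427), (0.37657204270362854, 0.2496291548013687), 84.47602081298828)
side z 5360 ((0.47472965717315674, 0.27745765447616577), (0.37036290764808655, 0.2539549171924591), 86.4573745727539)
```

```bash
cat >> h.py <<'E'
S=np.array([.6345,-.1055]); SY=-.168; M=np.array([.506,.324]); MY=-.08
def loc(o,yaw,x,y): return o+np.array([np.cos(yaw)*x-np.sin(yaw)*y,np.sin(yaw)*x+np.cos(yaw)*y])
def up(z=.27):
    p=env.sense()['ee_pos'].copy(); p[2]=z; env.movel(p,rate=.25)
def go(xy,psi,z=.27,span=0):
    """joint move above xy, half turn choice nearest the present wrist and leaving room for span on joint 7"""
    q0=env.sense()['joint_positions']; best=None
    for k,q in turns([*xy,z],psi):
        if q is None: continue
        c=abs(np.array(q)-q0).sum()+10*(abs(q[6])>2.8)
        if best is None or c<best[0]: best=(c,k,q)
    env.reach(np.array([*xy,z]),R(psi+best[1]*np.pi))
def down(xy,z,rate=.15): env.movel(np.array([*xy,z]),rate=rate)
def st(): s=env.sense(); return round(s['t'],1),s['ee_pos'].round(4),s['gripper_width'].round(4),round(float(s['grasp_force']),1),s['wrist_force'].round(1),s['joint_positions'].round(2)
def pick_place(xy,mxy):
    effector.release(); go(xy,SY+np.pi/2); down(xy,.071,.15); effector.grasp(15); print('grip',st())
    w=env.sense()['gripper_width']
    up(); print('lift',st())
    if env.sense()['gripper_width']<.04: return False
    t=loc(M,MY,*mxy); go(t,MY+np.pi/2); down(t,.049,.12); print('placed',st())
    effector.release(); env.pause(.2); up(); print('end',st()); return True
E
python3 - <<'E'
from h import *
up(.27); print(pick_place((.552,-.0885),(.045,0)))
p,P=cloud("top"); cv2.imwrite("pics/a1.png",p[:,:,::-1])
print(find("mug_white",n=1))
E
```

```text
Traceback (most recent call last):
  File "h.py", line 36, in pick_place
    effector.release(); go(xy,SY+np.pi/2); down(xy,.071,.15); effector.grasp(15); print('grip',st())
                                                                                               ~~^^
  File "h.py", line 34, in st
    def st(): s=env.sense(); return round(s['t'],1),s['ee_pos'].round(4),s['gripper_width'].round(4),round(float(s['grasp_force']),1),s['wrist_force'].round(1),s['joint_positions'].round(2)
                                                                         ^^^^^^^^^^^^^^^^^^^^^^^^
AttributeError: 'float' object has no attribute 'round'
```

Already gripping, so I'll fix the print and continue from here.

```bash
sed -i "s/s\['gripper_width'\].round(4)/round(float(s['gripper_width']),4)/" h.py
python3 - <<'E'
s=open('h.py').read()
s=s.replace("def pick_place(xy,mxy):\n    effector.release(); go","def pick_place(xy,mxy,held=False):\n    if not held: effector.release(); go").replace("down(xy,.071,.15); effector.grasp(15); print('grip',st())","down(xy,.071,.15); effector.grasp(15)\n    print('grip',st())")
open('h.py','w').write(s)
E
python3 - <<'E'
from h import *
print(pick_place(0,(.045,0),True))
p,P=cloud("top"); cv2.imwrite("pics/a1.png",p[:,:,::-1])
print(find("mug_white",n=1))
E
```

```text
grip (12.0, array([ 0.5522, -0.0884,  0.0713]), 0.0643, 15.0, array([-0.7,  0.6,  1.4]), array([ 0.61,  0.58, -0.67,  1.89,  0.47,  0.84,  1.11]))
lift (12.9, array([ 0.551 , -0.0886,  0.2684]), 0.0643, 15.0, array([ 0.5, -0.8, -2.7]), array([ 0.73,  0.35, -0.79,  1.7 ,  0.27,  1.2 ,  1.27]))
placed (16.4, array([0.5513, 0.3207, 0.0497]), 0.0643, 15.0, array([ 0.1,  0.4, -2. ]), array([-0.05,  0.76, -0.76,  1.7 ,  0.62,  0.94,  0.44]))
end (18.2, array([0.5503, 0.3197, 0.2685]), 0.0918, 0.0, array([ 0.2,  0.1, -0.8]), array([ 0.03,  0.55, -0.9 ,  1.51,  0.43,  1.3 ,  0.58]))
True
[[0.5504 0.3158 0.006 ]
 [0.5524 0.3197 0.0058]]
```

View pics/a1.png

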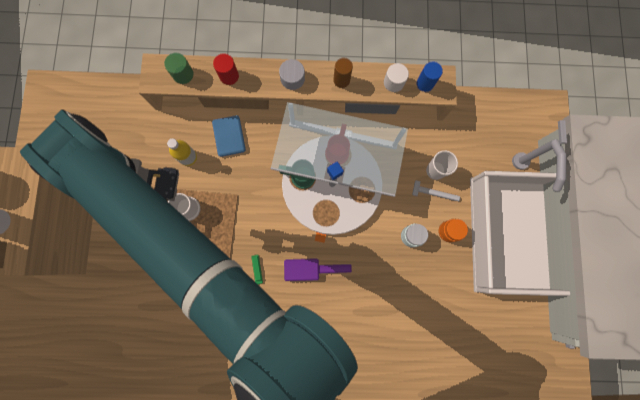

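The white mug stands on the mat at (187,207) and the front pad (326,213) is empty. Next, turn the knob one click counterclockwise.

```bash
cat >> h.py <<'E'
def click(dirn=1,n=1):
    for _ in range(n):
        effector.release()
        c=[]
        for k in range(4):
            q=solver.inverse_kinematics(np.array([*S,.27]),R(SY+np.pi/4+k*np.pi/2))
            if q is None: continue
            e=q[6]-dirn*np.pi/2
            if max(abs(q[6]),abs(e))<2.75: c.append((max(abs(q[6]),abs(e)),k))
        k=min(c)[1]
        env.reach(np.array([*S,.27]),R(SY+np.pi/4+k*np.pi/2)); down(S,.178)
        effector.grasp(40); print('knob',st())
        q=np.array(env.sense()['joint_positions']); y0=env.sense()['tcp_rot'][:,1]
        for f in np.linspace(0,1,7)[1:]:
            g=q.copy(); g[6]-=dirn*f*np.pi/2; env.goto_joints(g)
        y=env.sense()['tcp_rot'][:,1]; print('turned',np.arctan2(y0[0]*y[1]-y0[1]*y[0],y0[:2]@y[:2]),env.sense()['moment'].round(2),st())
        effector.release(); env.pause(.3); up(); 
E
python3 - <<'E'
from h import *
click(1)
print(find("mug_green",n=1),find("mug_red",n=1),find("mug_white",n=1))
go((.45,.05),0.)
p,P=cloud("top"); cv2.imwrite("pics/a2.png",p[:,:,::-1])
print(find("mug_green",n=1),find("mug_red",n=1),find("mug_white",n=1),st()[0])
E
```

```text
knob (22.0, array([ 0.6345, -0.1055,  0.178 ]), 0.0319, 40.0, array([-0.4, -0.1, -0.5]), array([ 0.61,  0.59, -0.72,  1.6 ,  0.42,  1.12,  0.41]))
turned -1.5648554856196584 [-0.02  1.56 -0.01] (24.1, array([ 0.6331, -0.1053,  0.1779]), 0.0316, 40.0, array([-6.9, -0.1,  4.7]), array([ 0.61,  0.59, -0.72,  1.6 ,  0.42,  1.12, -1.16]))
[[ 0.722  -0.122   0.0307]] [[ 7.774e-01  2.150e-01  2.000e-04]
 [ 6.171e-01 -1.967e-01  2.840e-02]] [[0.5492 0.3154 0.0052]
 [0.5516 0.3222 0.0031]]
[[ 0.7208 -0.1195  0.0343]] [[ 0.6204 -0.2003  0.0297]
 [ 0.6189 -0.197   0.0315]] [[0.551  0.3171 0.0085]
 [0.5494 0.3183 0.007 ]] 28.1
```

View pics/a2.png

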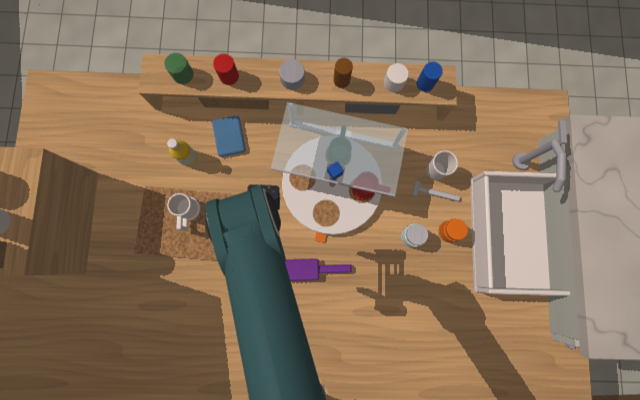

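The sign was opposite, so the stand turned one click clockwise: red is now on the right (362,187) and green at the back (338,150). Continuing clockwise will bring red to the front, then green.

```bash
python3 - <<'E'
from h import *
click(1)
f=loc(S,SY,-.09,0); a=find("mug_red",f,n=2); print(f,a)
if len(a)<2:
    go((.45,.15),0.); a=find("mug_red",f,n=2); print(a)
print(pick_place(a[:,:2].mean(0),(-.035,.095)))
print(find("mug_red",n=1),find("mug_white",n=1),find("mug_green",n=1),find("jar",(.48,-.347),n=1,r=.08))
click(1)
f=loc(S,SY,-.09,0); a=find("mug_green",f,n=2); print(a,st()[0])
E
```

```text
knob (31.0, array([ 0.6345, -0.1055,  0.178 ]), 0.0314, 40.0, array([0.1, 0.4, 0.2]), array([ 0.79,  0.73, -1.05,  1.58,  0.66,  1.22,  0.24]))
turned -1.563995433986661 [-0.18  1.52  0.02] (33.2, array([ 0.633 , -0.1052,  0.1779]), 0.0315, 40.0, array([-6.8, -0.2,  4.7]), array([ 0.79,  0.72, -1.05,  1.59,  0.66,  1.23, -1.33]))
[ 0.5457671  -0.09045102] [[ 0.5407 -0.0975  0.0266]
 [ 0.5375 -0.0892  0.0299]
 [ 0.5394 -0.0919  0.0284]
 [ 0.5396 -0.0917  0.0307]]
grip (38.3, array([ 0.5394, -0.0926,  0.0712]), 0.0645, 15.0, array([-0.4, -0.8,  1.4]), array([ 0.77,  0.64, -0.86,  1.91,  0.62,  0.89, -2.15]))
lift (39.2, array([ 0.5383, -0.0929,  0.2685]), 0.0645, 15.0, array([-0.9,  0.3, -2.1]), array([ 0.92,  0.42, -1.04,  1.72,  0.38,  1.23, -1.96]))
placed (43.1, array([0.479 , 0.4218, 0.0496]), 0.0644, 15.0, array([-0.4,  0.1, -1.8]), array([-0.05,  0.97, -1.13,  1.68,  0.96,  1.15,  0.03]))
end (44.9, array([0.4785, 0.4207, 0.2685]), 0.0922, 0.0, array([ 0.3,  0.7, -0.1]), array([ 0.01,  0.77, -1.32,  1.49,  0.74,  1.46,  0.17]))
True
[[0.4769 0.4216 0.0041]] [[0.5494 0.3179 0.0068]] [[ 0.6159 -0.1904  0.0244]
 [ 0.619  -0.1931  0.0314]] [[ 0.4329 -0.3714  0.0007]
 [ 0.4345 -0.3684 -0.0007]]
knob (49.6, array([ 0.6345, -0.1055,  0.178 ]), 0.0316, 40.0, array([-0.5, -0.1, -0.3]), array([ 0.85,  0.81, -1.19,  1.58,  0.77,  1.29,  0.16]))
turned -1.5639746349550014 [-0.18  1.47  0.02] (51.8, array([ 0.6331, -0.1053,  0.178 ]), 0.0314, 40.0, array([-6.8, -0.3,  3.8]), array([ 0.85,  0.81, -1.19,  1.58,  0.77,  1.29, -1.4 ]))
[[ 0.5468 -0.0854  0.032 ]
 [ 0.5441 -0.0897  0.0264]
 [ 0.546  -0.0855  0.0342]] 54.0
```

```bash
python3 - <<'E'
from h import *
print(pick_place(np.array((.5455,-.0872)),(-.035,-.095)))
go((.45,.1),0.)
p,P=cloud("top"); cv2.imwrite("pics/a3.png",p[:,:,::-1])
p,P=cloud("side"); cv2.imwrite("pics/a3s.png",p[:,:,::-1])
for n in("mug_white","mug_red","mug_green"): print(n,find(n,M,n=1,r=.3))
print(find("jar",(.4335,-.37),r=.05))
E
```

```text
grip (56.9, array([ 0.5457, -0.0873,  0.0712]), 0.0645, 15.0, array([-0.3,  0. ,  1.6]), array([ 0.83,  0.71, -0.99,  1.89,  0.73,  0.96, -2.25]))
lift (57.8, array([ 0.5446, -0.0876,  0.2685]), 0.0647, 15.0, array([ 0.2,  0.1, -2.5]), array([ 0.99,  0.51, -1.2 ,  1.7 ,  0.49,  1.28, -2.06]))
placed (61.1, array([0.464 , 0.2322, 0.0495]), 0.0647, 15.0, array([-0.2, -0. , -1.4]), array([ 0.21,  0.68, -0.96,  1.98,  0.74,  0.87, -2.81]))
end (62.9, array([0.4629, 0.2314, 0.2688]), 0.0919, 0.0, array([-0.2,  0.8, -0.5]), array([ 0.43,  0.43, -1.23,  1.78,  0.43,  1.24, -2.56]))
True
mug_white [[0.5502 0.3162 0.0079]
 [0.5523 0.3182 0.0055]]
mug_red [[0.4759 0.4222 0.0034]
 [0.4758 0.4257 0.0069]]
mug_green [[0.4644 0.2343 0.0085]]
[[ 0.4333 -0.37    0.0008]
 [ 0.4358 -0.3666  0.001 ]
 [ 0.4319 -0.3744  0.0016]
 [ 0.4358 -0.3667 -0.0022]]
```

View pics/a3.png

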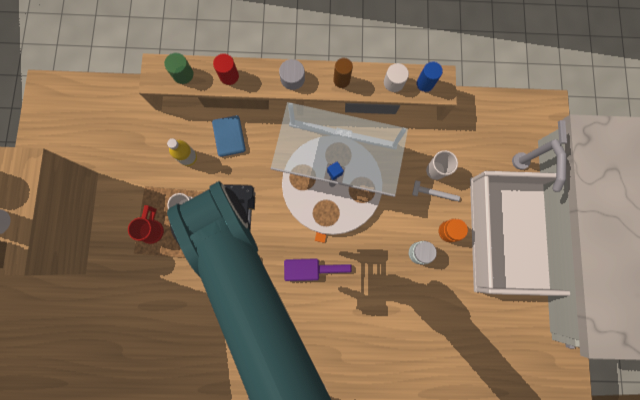

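View pics/a3s.png

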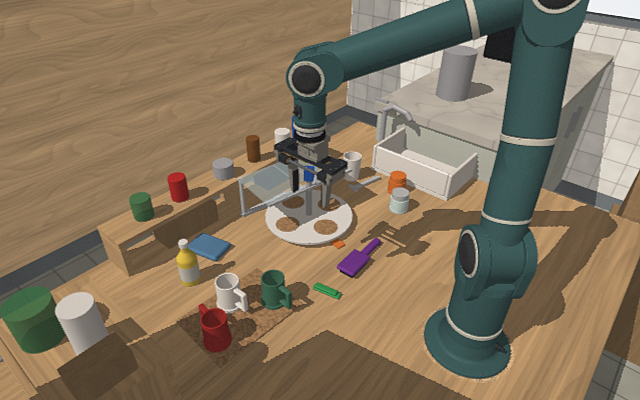

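All three mugs stand on the mat and the stand is empty. The jar was knocked aside but is upright at (422,252). Now the jar, gripped across the line to the orange look-alike.

```bash
python3 - <<'E'
from h import *
f=loc(S,SY,-.09,0); print(find("place_front",f,r=.03).mean(0),f)
j=(.4343,-.3695)
up(.27); go(j,.654); 
a=find("jar",j,n=1,r=.05); print(a)
down(j,.023,.12); effector.grasp(20); print(st()); up(); print(st())
go(f,SY+np.pi/2); down(f,.055,.12); down(f,.0535,.03); print(st()); effector.release(); env.pause(.3); up(); print(st())
go((.45,.1),0.)
print(find("jar",f,r=.1)); 
for n in("mug_white","mug_red","mug_green"): print(n,find(n,M,n=1,r=.3))
E
```

```text
[ 0.5463   -0.089025  0.028175] [ 0.5457671  -0.09045102]
[[ 0.4322 -0.3713 -0.002 ]
 [ 0.4354 -0.3677 -0.0023]]
(71.0, array([ 0.4349, -0.3692,  0.0232]), 0.0651, 20.0, array([1.5, 1.2, 0.8]), array([ 1.24,  0.73, -0.79,  1.87,  0.69,  0.84, -2.4 ]))
(72.2, array([ 0.4337, -0.3689,  0.2684]), 0.0652, 20.0, array([ 0.1,  0.5, -3.4]), array([ 1.41,  0.45, -1.01,  1.67,  0.4 ,  1.25, -2.18]))
(75.5, array([ 0.5458, -0.0905,  0.0536]), 0.0653, 20.0, array([ 0.9, -0.2, -4.5]), array([ 0.81,  0.73, -0.95,  1.9 ,  0.75,  0.92, -2.25]))
(77.4, array([ 0.5449, -0.0907,  0.2687]), 0.0921, 0.0, array([-0.3, -0.5,  0.1]), array([ 0.98,  0.5 , -1.18,  1.7 ,  0.48,  1.28, -2.05]))
[[ 0.542  -0.091   0.0297]
 [ 0.5454 -0.0889  0.0297]
 [ 0.5444 -0.0943  0.0305]
 [ 0.5466 -0.086   0.0291]]
mug_white [[0.5515 0.3154 0.0067]
 [0.553  0.3181 0.0049]]
mug_red [[0.4763 0.4202 0.0027]
 [0.4786 0.4213 0.0041]]
mug_green [[7.067e-01 3.355e-01 2.000e-04]
 [4.656e-01 2.338e-01 9.800e-03]]
```

Jar is on the front pad. Two clicks now.

```bash
python3 - <<'E'
from h import *
click(1,2)
go((.40,-.25),0.); env.pause(.5)
b=loc(S,SY,.09,0); print(b,find("jar",b,r=.12),find("place_back",b,r=.04))
for n in("mug_white","mug_red","mug_green"): print(n,find(n,M,n=1,r=.15))
for c in("top","side"):
    p,P=cloud(c); cv2.imwrite(f"pics/a4{c}.png",p[:,:,::-1])
print(st())
E
```

```text
knob (82.5, array([ 0.6345, -0.1055,  0.178 ]), 0.0316, 40.0, array([0.7, 0. , 0.8]), array([ 0.91,  0.96, -1.39,  1.58,  0.95,  1.42,  0.05]))
turned -1.564033777076941 [-0.27  1.47 -0.03] (84.7, array([ 0.633 , -0.1053,  0.178 ]), 0.0315, 40.0, array([-6.1, -1.1,  3.7]), array([ 0.91,  0.95, -1.39,  1.58,  0.95,  1.42, -1.51]))
knob (89.9, array([ 0.6345, -0.1055,  0.178 ]), 0.0313, 40.0, array([-0.4, -0.1, -0.7]), array([ 0.87,  0.85, -1.26,  1.58,  0.83,  1.33,  0.12]))
turned -1.5638534025989173 [-0.21  1.52 -0.03] (92.0, array([ 0.633 , -0.1053,  0.1779]), 0.0318, 40.0, array([-7.7, -0.3,  3.5]), array([ 0.87,  0.85, -1.26,  1.58,  0.83,  1.33, -1.44]))
[ 0.7232329  -0.12054898] [[ 0.705  -0.1191  0.1575]
 [ 0.718  -0.1151  0.0281]] [[ 0.7203 -0.1192  0.0322]
 [ 0.7217 -0.1227  0.029 ]
 [ 0.7197 -0.1187  0.0319]
 [ 0.7212 -0.1191  0.0279]]
mug_white [[0.5492 0.315  0.0042]
 [0.5492 0.3182 0.0039]]
mug_red [[0.4759 0.4214 0.0034]
 [0.4762 0.4208 0.0042]]
mug_green [[0.4647 0.2314 0.0014]
 [0.4709 0.2343 0.0072]]
(97.2, array([ 0.4 , -0.25,  0.27]), 0.0922, 0.0, array([ 1.3, -0.4,  0.1]), array([ 1.58,  0.32, -1.28,  1.87,  0.33,  1.19,  0.18]))
```

View pics/a4top.png

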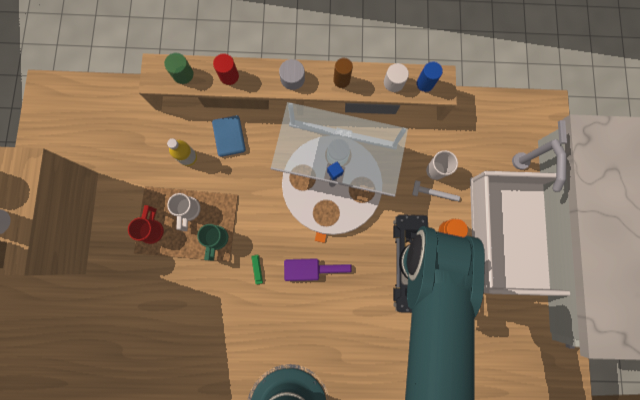

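View pics/a4side.png

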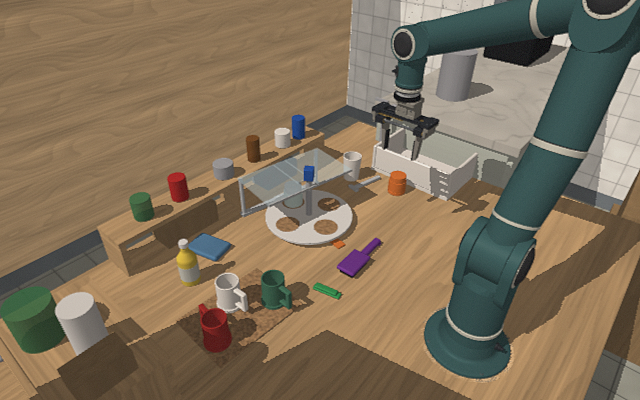

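The jar is upright at the back place (338,152) under the cover, and all three mugs stand within the mat: red (146,230), white (182,208), green (211,238). Handing in.

```bash
python3 -c "
from station import *
print(workorder.finish_job())"
```

```text
the job is handed in; nothing more can be done
None
```

The job is handed in, though no verdict came back: the white, red and green mugs (blue was not there) stand upright on the mat, and the jar stands upright on the covered back place, about 5 mm from its centre by one camera's reading, after being knocked aside once early on before I picked it up.

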